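# Seal the vacuum receiver and start the veneer-press pump

### The job

Get the veneer press pumping: set the smaller tapered rubber bung, narrow end down, into the mouth of the metal receiver flask and press it firmly home so that it sits upright and tight, then let go of it. Then start the pump: twist the black starter knob on its sloping panel clockwise until you feel its stop, hold it there for about a second, and let go so that it springs back; do not wrench it past the stop, or its steel collar turns in the panel. Leave the flask standing where it is and the other things on the bench undisturbed.

Things in the scene. Friction and masses are not known exactly. Their poses are not given: they have to be found in the camera images.
- flask: squat round aluminium receiver flask, loose on the bench, 1.3 kg, 112 mm across, 125 mm high with its neck. Origin: centre of its underside, z up. The neck is a straight tube 53 mm across outside, 41 mm inside, 53 mm deep from the mouth
- flask_mouth (a point): centre of the flask's open mouth, at the rim, 125 mm above its underside
- bung: smaller black rubber bung, standing loose on its narrow end, 92 mm high: cone 31 mm across at the bottom, 49 mm at 50 mm height, rim to 56 mm, then a round stem 28 mm across up to 92 mm, to hold it by. Origin: centre of its narrow end, z towards the stem. Seated, about 30 mm of it is in the neck (origin about 95 mm above the flask's underside); press with about 10 to 15 N
- starter (a joint): angle of the black starter knob relative to its collar, rad: 0 at rest (a spring returns it there), grows as it is turned clockwise seen from its top. The torque rises to 0.13 N m just before the stop; the stop is not marked and has to be felt, somewhere between 50 and 80 degrees
- starter_grip (a point): on the knob's axis, 37 mm out from the sloping panel, at the height to grip. The knob's bar grip is 66 mm long, 16 mm thick, 38 mm tall (ends 18 mm above and 20 mm below this point; below it a disc 68 mm across). z: knob axis, out of the panel (0.4 rad from vertical, to the pump's front); x along the bar, y across it. Turns with the knob
- collar (a joint): angle of the 92 mm steel collar that carries the knob, rad, clockwise positive; stiff (slips only above 0.5 N m, when the knob is wrenched beyond its stop). Its start varies, and with it how the knob's bar lies at rest
- collar_mark (a point): point on the collar's rim, 42 mm from the knob's axis, by a short black line
- pump: grey vacuum pump fixed to the bench, 300 by 170 mm. Origin: centre of its underside, x to its back, z up. Grey control head at its front: a panel 150 by 180 mm whose centre (the knob's axis) is 80 mm in front of the origin and 100 mm up, sloping 0.4 rad towards the front; its back edge is 129 mm high. Blue motor behind, 120 mm high
- big_bung: larger black rubber bung, too wide for the flask, standing loose, 92 mm high, 54 mm across below and 72 mm at the rim, same stem; origin at the centre of its foot. To be left alone
- glue: white glue bottle, 62 mm across, 160 mm high; origin under its centre. To be left alone
- tub: empty white tub, 90 mm across, 75 mm high; origin under its centre. To be left alone
- brush: flat glue brush, 200 mm long, about 20 mm high, lying along its x; origin at the middle, underneath. To be left alone
- block: wood block 100 by 60 by 30 mm, origin under its centre. To be left alone
- screwdriver: screwdriver lying along its x, 190 mm long, 26 mm high; origin at the middle, underneath. To be left alone
- roller: veneer hand roller with wooden handle, lying along its x, 180 mm long, 70 mm wide, 44 mm high; origin underneath its middle. To be left alone
There are look-alikes about, which are no part of the job. What is shaped like the bung but white is not meant.

How it is judged:
By the outcome, as a careful person would: the job done as asked, in the order asked, and still so for the second after the job is handed in, with the robot touching nothing.
It also fails if it takes over 72 s, if anything falls off the work surface, if the arm or the gripper's body presses on something with over 40 N, if the wrist force passes 120 N, or if a joint passes its speed limit or range.

### The arm

A 6-joint arm with a two-finger parallel gripper is mounted at the origin on the work surface. World frame = base frame: x ahead of the robot, y to its left, z up, the work surface at z = 0. Lengths are in m, angles in rad, forces in N, time in s.
With the tool pointing down it reaches from about 0.25 to 0.725 m from the base axis. Payload 4 kg.
Tool frame: the origin (TCP) lies between the finger pads; the fingertips stand 17 mm ahead of it and the grasp point (between the pads) lies 2 mm behind it; z points along the fingers, y is the direction in which the jaws open and shut (so a half turn about z gives the same grasp; the last joint's range is limited). The gripper opens to 85 mm and grips with 20 to 120 N. Pads are 22 mm wide; open, the fingers measure 114 mm over their backs; the gripper's body (76 mm by 85 mm) begins 54 mm behind the grasp point. The pads swing forward as they close: fully open they stand 13 mm farther back than shut.
Start: joints at [-1.154, 0.241, 0.005, 1.335, 0, 1.571], TCP at [0.202, -0.457, 0.248] pointing down, gripper open.
Joint ranges: [-2.72, 2.72], [-1.05, 1.87], [-1.09, 1.28], [-1.99, 2.15], [-1.42, 1.44], [-3.14, 3.14]. Speed limits (rad/s): [2.79, 2.79, 3.14, 3.14, 3.14, 3.14].

### API

Orientations are given as a unit quaternion [x, y, z, w].
In Python, from workcell import readout, viewer, order gives the robot as it stands. The module is installed in compiled form; this text tells all that it offers.
- The arm moves only by the shell command python3 -m crank 'ROWS'. ROWS is text: rows parted by semicolons, each of 7 numbers parted by spaces: the shift along the tool's x, y, z in m, then the turn, a rotation vector about the tool's x, y, z in rad, then the gripper's target within -1 to 1 (shut at 1, half-way at 0, fully open at -1). A call has 1 to 20 rows; each row shifts and turns the pose as measured when the row begins, along the tool's axes as they then stand; what a row does not reach is not made up. A row lasts 1/12 s, in which the tool goes at most 41.7 mm and 7.16 degrees, less where a joint would pass 70% of its speed; a pose out of reach is approached as far as the arm can. A call with a gripper value outside its range is refused whole. The fingers move at their own pace and stop on an object; the grip force is fixed at half the most. Time passes only in rows, so rows that do not move let the fingers close. It gives the time, the measured TCP pose, the force and the opening at its end, in the units of the state.
- readout.get_obs(): the state, without advancing time (a new reading comes with each control period).
- viewer.camera(name): name is "scene" or "top" or "wrist"; returns the picture (480x640x3 uint8, red, green, blue); there is no depth.
- viewer.calibration(name): a dict with "fx", "fy", "cx", "cy" (pixels), "eye" and "rotation" of the camera in the world. Camera axes: x right, y down, z forward; pixel columns grow to the right and rows downward; lengths in m; the calibration is good to about 2 mm. A picture is of the moment at which its call begins: read the wrist's pose just before it. calibration takes no time and is no camera call; for the wrist camera it gives the pose at the moment of the call.
- order.job_done(): hands the job in, once; it reports no verdict.
The state is a dict: "clock": time; "joint_pos": joint angles; "joint_vel": joint speeds; "tau": joint torques, N m; "eef_pos": TCP position; "tool_rot": TCP orientation; "ft_force": force on the tool from outside, world axes, zero at the start; "ft_torque": the same for the moment, N m; "grip_width": finger opening in m.
Only numpy, scipy, OpenCV 4.12 (cv2) and the standard library are available. Lean on these libraries where they do the work, as an engineer would, in place of code of your own. Each camera call takes 0.05 s, during which the arm holds its last target. There are 200 camera calls.

## Working session

There is one attempt and no reset: what is moved stays moved. The work goes in short steps, Python scripts to look and compute and a shell command to move; the robot and the scene stay as the last step left them, time stands still between calls to the robot, and variables do not carry over. Pictures are saved under pics/ and viewed, about 8 in all and at most 12, crops included, and the job is handed in when it is done.

```bash
mkdir -p pics
cat > h.py <<'E'
import numpy as np, cv2
from scipy.spatial.transform import Rotation as R
from workcell import readout, viewer, order
def snap(name,fn,crop=None,scale=1):
    im=viewer.camera(name)
    cv2.imwrite('pics/raw_'+fn,im[:,:,::-1])
    if crop: 
        a,b,c,d=crop; im=im[b:d,a:c]
    if scale!=1: im=cv2.resize(im,None,fx=scale,fy=scale,interpolation=cv2.INTER_CUBIC)
    cv2.imwrite('pics/'+fn,im[:,:,::-1]); return im
def ray(c,u,v):
    d=np.array([(u-c['cx'])/c['fx'],(v-c['cy'])/c['fy'],1.])
    return np.array(c['eye']),np.array(c['rotation'])@d
def onz(c,u,v,z):
    e,d=ray(c,u,v); return e+d*(z-e[2])/d[2]
def proj(c,p):
    q=np.array(c['rotation']).T@(np.array(p)-np.array(c['eye'])); return np.array([c['cx']+c['fx']*q[0]/q[2],c['cy']+c['fy']*q[1]/q[2]])
def st():
    o=readout.get_obs(); return o
E
python3 - <<'E'
from h import *
o=st(); print({k:np.round(v,3) for k,v in o.items()})
for n in ('scene','top','wrist'): print(n,viewer.calibration(n))
snap('scene','s1.png'); snap('top','t1.png')
E
```

```text
{'clock': np.float64(0.0), 'joint_pos': array([-1.154,  0.241,  0.004,  1.335,  0.   ,  1.571]), 'joint_vel': array([-0.001,  0.   , -0.001,  0.001, -0.001, -0.   ]), 'tau': array([ 1.0000e-03, -3.7232e+01,  2.5241e+01,  1.7000e-02,  0.0000e+00,
       -0.0000e+00]), 'eef_pos': array([ 0.202, -0.457,  0.247]), 'tool_rot': array([ 0.978,  0.207, -0.   , -0.001]), 'ft_force': array([ 0.104, -1.036, -0.057]), 'ft_torque': array([0.04 , 0.017, 0.044]), 'grip_width': np.float64(0.086)}
scene {'fx': 547.2184732062109, 'fy': 547.2184732062109, 'cx': 312.7626286763081, 'cy': 237.45671437514176, 'eye': array([ 0.95345798, -0.57896605,  0.97939534]), 'rotation': array([ 0.89333549,  0.27954268, -0.09817248, -0.33789015])}
top {'fx': 619.3379209114092, 'fy': 619.3379209114092, 'cx': 313.5221734922548, 'cy': 234.77189866059143, 'eye': array([0.30936694, 0.04831572, 1.5315821 ]), 'rotation': array([-0.69654401,  0.71259329, -0.05620771,  0.06227299])}
wrist {'fx': 362.9545101584407, 'fy': 362.9545101584407, 'cx': 315.6516801388408, 'cy': 243.06916285501984, 'eye': array([ 0.27819602, -0.42357218,  0.37372084]), 'rotation': array([ 0.82737651, -0.53789087, -0.08945578,  0.13460754])}
```

```bash
sed -i "s/np.array(c\['rotation'\])/R.from_quat(c['rotation']).as_matrix()/" h.py
```

```text
(no output)
```

View pics/s1.png

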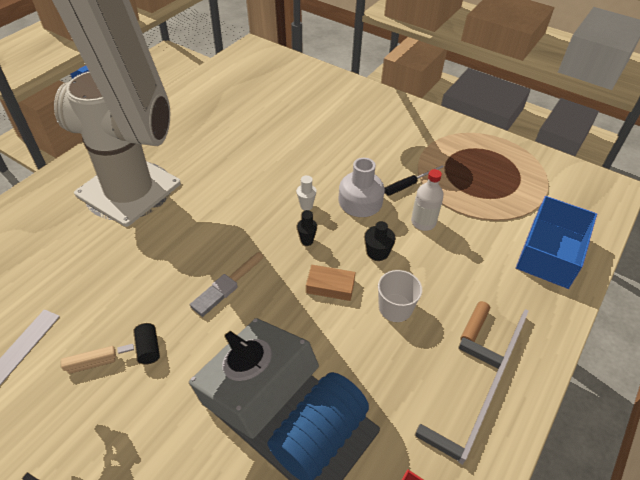

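View pics/t1.png

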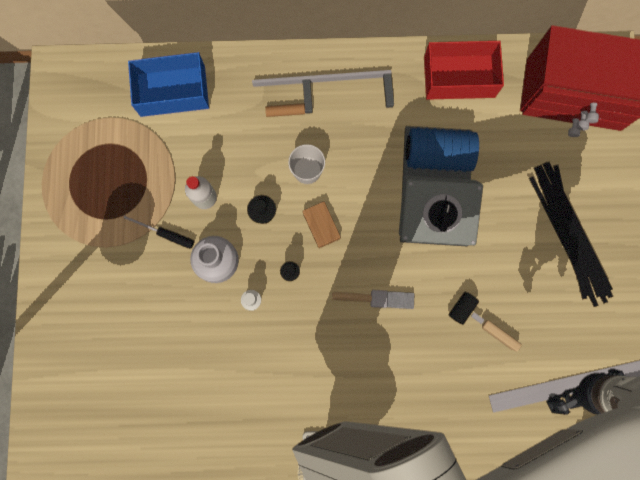

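The scene picture shows three bung-shaped things: a small black one at (307,228) in scene and (290,271) in top, a bigger black one at (379,241) and (261,209), and a white one at (306,192) and (251,300). The smaller black one is the one meant. The flask is at (362,190) and (214,258), the knob at (245,352) and (443,212). I'll confirm in one enlarged composite.

Run:
```python
from h import *
s=cv2.imread('pics/raw_s1.png');t=cv2.imread('pics/raw_t1.png')
r=lambda im,x,y,w,h,k:cv2.resize(im[y:y+h,x:x+w],(w*k,h*k),interpolation=cv2.INTER_CUBIC)
a=r(t,180,190,133,130,3)[:300]; a=r(t,180,220,133,100,3); b=r(s,285,150,133,100,3)
c=r(t,395,175,100,75,4); d=r(s,185,315,100,75,4)
a=cv2.resize(a,(400,300));b=cv2.resize(b,(400,300))
cv2.imwrite('pics/c1.png',np.vstack([np.hstack([a,b]),np.hstack([c,d])]))
T=viewer.calibration('top');S=viewer.calibration('scene')
print('bung stem',onz(T,290,270,.092),onz(S,307,214,.092))
print('flask mouth',onz(T,208,255,.125),onz(S,364,163,.125))
print('knob',onz(T,443,212,.137),onz(S,243,352,.137))
```

```text
bung stem [0.47114298 0.11478247 0.092     ] [0.4737273  0.11844647 0.092     ]
flask mouth [0.50635444 0.30094493 0.125     ] [0.50650863 0.30643759 0.125     ]
knob [ 0.59158205 -0.2402787   0.137     ] [ 0.59574783 -0.25042535  0.137     ]
```

View pics/c1.png

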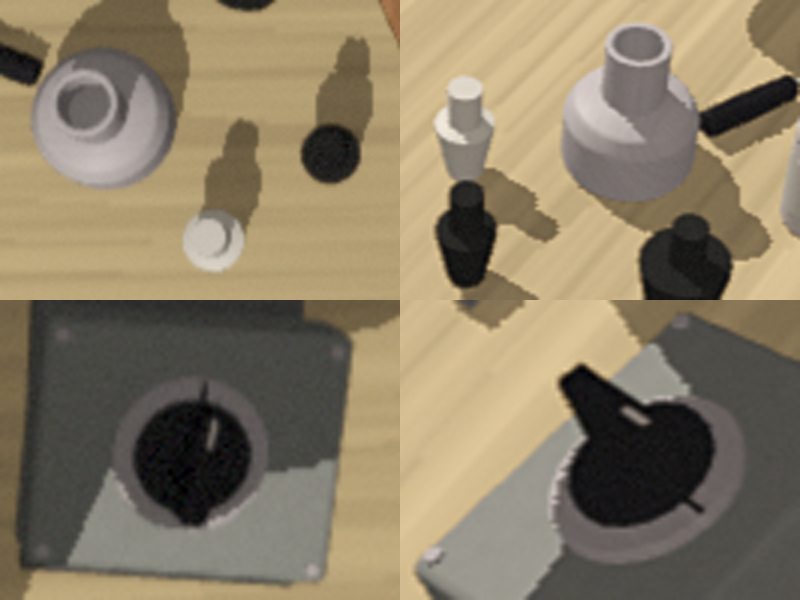

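The crop confirms it: the small black bung stands at top (290,271) with the white look-alike at (251,300), the big bung above it at the crop edge, and the flask mouth at (208.6,253.6). The knob bar's end sticks out toward the robot. I'm moving over the bung.

```bash
python3 -m crank '.030 -.026 .002 0 0 0 -1;.030 -.026 .002 0 0 0 -1;.030 -.026 .002 0 0 0 -1;.030 -.026 .002 0 0 0 -1;.030 -.026 .002 0 0 0 -1;.030 -.026 .002 0 0 0 -1;.030 -.026 .002 0 0 0 -1;.030 -.026 .002 0 0 0 -1;.030 -.026 .002 0 0 0 -1;.030 -.026 .002 0 0 0 -1;.030 -.026 .002 0 0 0 -1;.030 -.026 .002 0 0 0 -1;.030 -.026 .002 0 0 0 -1;.030 -.026 .002 0 0 0 -1;.030 -.026 .002 0 0 0 -1;0 0 0 0 0 0 -1'
cat >> h.py <<'E'
def need(p,axis=None,yawx=None):
    """tool-frame shift and turn to reach world p with tool z=axis, tool x nearest yawx"""
    o=st(); Rt=R.from_quat(o['tool_rot']); d=Rt.inv().apply(np.array(p)-o['eef_pos'])
    z=np.array([0,0,-1.]) if axis is None else np.array(axis)/np.linalg.norm(axis)
    x=Rt.apply([1,0,0]) if yawx is None else np.array(yawx,float)
    x=x-z*(x@z); x/=np.linalg.norm(x); G=R.from_matrix(np.c_[x,np.cross(z,x),z])
    print('pos',o['eef_pos'].round(4),'t',o['clock'].round(2),'need shift',d.round(4),'turn',(Rt.inv()*G).as_rotvec().round(3),'F',o['ft_force'].round(1),'w',o['grip_width'].round(4),'q',o['joint_pos'].round(2))
E
python3 - <<'E'
from h import *
need([.4715,.1165,.2])
snap('wrist','w1.png')
c=viewer.calibration('wrist')
print('bung top',proj(c,[.4715,.1165,.092]),'foot',proj(c,[.4715,.1165,0]),'mouth',proj(c,[.507,.303,.125]))
E
```

```text
clock: 1.43
eef_pos: [0.465, 0.1041, 0.21]
tool_rot: [0.979, 0.202, -0.002, -0.003]
ft_force: [0.9, 0.1, 0.5]
grip_width: 0.0854Traceback (most recent call last):
  File "<stdin>", line 2, in <module>
  File "h.py", line 26, in need
    print('pos',o['eef_pos'].round(4),'t',o['clock'].round(2),'need shift',d.round(4),'turn',(Rt.inv()*G).as_rotvec().round(3),'F',o['ft_force'].round(1),'w',o['grip_width'].round(4),'q',o['joint_pos'].round(2))
                                          ^^^^^^^^^^^^^^^^
AttributeError: 'float' object has no attribute 'round'
```

```bash
sed -i "s/o\['clock'\].round(2)/round(float(o['clock']),2)/;s/o\['grip_width'\].round(4)/round(float(o['grip_width']),4)/" h.py
python3 - <<'E'
from h import *
need([.4715,.1165,.08])
snap('wrist','w1.png')
c=viewer.calibration('wrist')
print('bung top',proj(c,[.4715,.1165,.092]),'foot',proj(c,[.4715,.1165,0]),'mouth',proj(c,[.507,.303,.125]))
E
```

```text
pos [0.465  0.1041 0.21  ] t 1.43 need shift [ 0.0112 -0.008   0.13  ] turn [-0.006  0.002 -0.   ] F [0.9 0.1 0.5] w 0.0854 q [ 0.22  0.22 -0.13  1.23  0.01  2.95]
bung top [301.60355183 225.10309314] foot [305.76071712 197.91062698] mouth [-6.34896509 45.64893162]
```

View pics/w1.png

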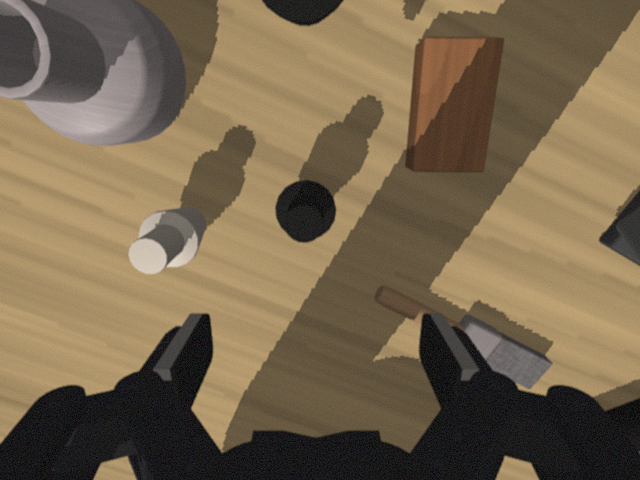

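The wrist view shows the small black bung at (306,211), close to where the estimate puts it. The white one is at (150,255), and the block and brush are clear. Joint 6 is near its limit, so I'll yaw the tool back before descending.

```bash
python3 -m crank '0 0 .005 0 0 -.12 -1;0 0 .005 0 0 -.12 -1;0 0 .005 0 0 -.12 -1;0 0 .005 0 0 -.12 -1;0 0 .005 0 0 -.12 -1;0 0 .005 0 0 -.12 -1;0 0 0 0 0 0 -1'
python3 - <<'E'
from h import *
need([.473,.1155,.08])
E
```

```text
clock: 2.07
eef_pos: [0.4577, 0.0961, 0.1763]
tool_rot: [0.838, 0.545, -0.008, -0.003]
ft_force: [0.3, -0.9, -0.8]
grip_width: 0.0855
pos [0.4577 0.0961 0.1763] t 2.07 need shift [0.0249 0.0074 0.096 ] turn [-0.014  0.009 -0.   ] F [ 0.3 -0.9 -0.8] w 0.0855 q [ 0.21  0.24 -0.2   1.16  0.    2.19]
```

```bash
python3 -m crank '.012 .004 .006 -.007 .005 0 -1;.013 .004 .006 -.007 .004 0 -1;0 0 .01 0 0 0 -1;0 0 0 0 0 0 -1'
python3 - <<'E'
from h import *
need([.473,.1155,.08])
E
```

```text
clock: 2.4
eef_pos: [0.477, 0.1153, 0.1531]
tool_rot: [0.842, 0.539, 0.001, 0.001]
ft_force: [-1.2, 0.6, -0.3]
grip_width: 0.0853
pos [0.477  0.1153 0.1531] t 2.4 need shift [-0.0016 -0.0039  0.0731] turn [ 0.003 -0.001 -0.   ] F [-1.2  0.6 -0.3] w 0.0853 q [ 0.24  0.28 -0.19  1.09 -0.    2.24]
```

```bash
python3 -m crank '-.001 -.003 .02 0 0 0 -1;0 0 .02 0 0 0 -1;0 0 .02 0 0 0 -1;0 0 .01 0 0 0 -1;0 0 0 0 0 0 -1'
python3 - <<'E'
from h import *
need([.473,.1155,.08])
im=snap('wrist','w2.png')
E
```

```text
clock: 2.82
eef_pos: [0.4789, 0.119, 0.0821]
tool_rot: [0.844, 0.536, 0.005, 0.002]
ft_force: [-0.2, -0.4, -0.0]
grip_width: 0.0856
pos [0.4789 0.119  0.0821] t 2.82 need shift [-0.0057 -0.0039  0.002 ] turn [ 0.009 -0.007 -0.   ] F [-0.2 -0.4 -0. ] w 0.0856 q [ 0.24  0.36 -0.3   0.9  -0.    2.25]
```

View pics/w2.png

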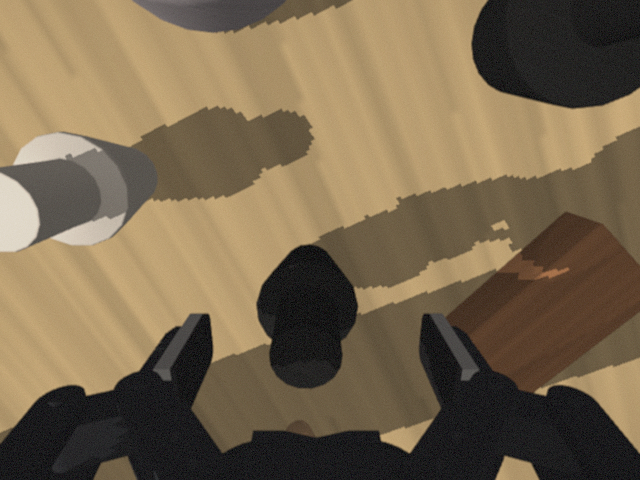

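Run:
```python
from h import *
c=viewer.calibration('wrist'); o=st()
for v in (355,362): print(onz(c,306,v,.092))
Rt=R.from_quat(o['tool_rot']); print(proj(c,o['eef_pos']+Rt.apply([0,0,-.010])))
for p in ([.473,.1155],[.475,.117]): print(proj(c,p+[.092]),[proj(c,p+[.056]),proj(c,p+[0])])
need(onz(c,306,360,.092)*[1,1,0]+[0,0,.080])
```

```text
[0.47567798 0.11887947 0.092     ]
[0.47432709 0.11605332 0.092     ]
[313.76281321 352.67771325]
[303.49722364 364.36760144] [array([305.26837298, 316.93150887]), array([306.96004119, 271.62413276])]
[306.52165857 359.45521772] [array([307.7003188 , 312.80644765]), array([308.82396149, 268.33515057])]
pos [0.4791 0.1191 0.0828] t 2.87 need shift [-0.0039 -0.0031  0.0027] turn [ 0.009 -0.007 -0.   ] F [-0.7  0.8  0.1] w 0.0856 q [ 0.24  0.36 -0.29  0.91 -0.    2.25]
```

The stem top is at (306,360) in the wrist view, between the pads and about 4 mm off. I'll correct that and close.

```bash
python3 -m crank '-.003 -.003 .003 .009 -.007 0 -1;-.001 0 0 0 0 0 -1;0 0 0 0 0 0 1;0 0 0 0 0 0 1;0 0 0 0 0 0 1;0 0 0 0 0 0 1;0 0 0 0 0 0 1;0 0 0 0 0 0 1;0 0 0 0 0 0 1;0 0 0 0 0 0 1'
python3 - <<'E'
from h import *
need([.475,.117,.2])
E
```

```text
clock: 3.7
eef_pos: [0.4781, 0.1178, 0.0842]
tool_rot: [0.844, 0.536, 0.004, 0.001]
ft_force: [0.9, 0.4, -1.3]
grip_width: 0.0258
pos [0.4781 0.1178 0.0842] t 3.7 need shift [-0.0015 -0.0017 -0.1158] turn [ 0.006 -0.005 -0.   ] F [ 0.9  0.4 -1.3] w 0.0258 q [ 0.24  0.36 -0.29  0.91  0.    2.25]
```

```bash
python3 -m crank '0 0 -.02 0 0 0 1;0 0 -.025 0 0 0 1;0 0 -.025 0 0 0 1;0 0 -.025 0 0 0 1;0 0 -.025 0 0 0 1;0 0 -.025 0 0 0 1;0 0 -.01 0 0 0 1;0 0 0 0 0 0 1'
python3 - <<'E'
from h import *
need([.507,.303,.24])
snap('top','t2.png',(150,140,350,290),4)
snap('wrist','w3.png')
T=viewer.calibration('top');print(T['eye'])
o=st();print(proj(T,o['eef_pos']))
E
```

```text
clock: 4.37
eef_pos: [0.4737, 0.1166, 0.2425]
tool_rot: [0.845, 0.536, -0.001, -0.0]
ft_force: [0.2, 0.1, -0.6]
grip_width: 0.0257
pos [0.4737 0.1166 0.2425] t 4.37 need shift [ 0.1828 -0.0493  0.0022] turn [-0.002  0.002 -0.   ] F [ 0.2  0.1 -0.6] w 0.0257 q [ 0.24  0.22 -0.04  1.32 -0.    2.25]
[0.30936694 0.04831572 1.5315821 ]
[285.85534942 261.43517462]
```

View pics/w3.png

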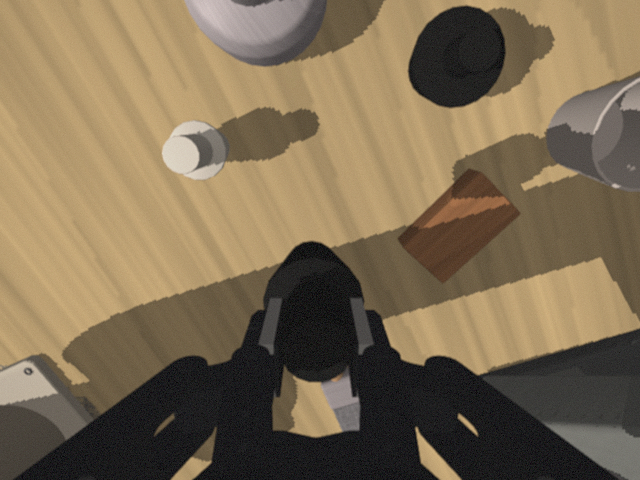

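The bung is held between the pads with its foot at (312,242), hanging upright. I'm moving over the flask mouth.

```bash
python3 -m crank '.03 -.008 -.002 0 0 0 1;.03 -.008 -.002 0 0 0 1;.03 -.008 -.002 0 0 0 1;.03 -.008 -.002 0 0 0 1;.02 -.006 0 0 0 0 1;0 0 0 0 0 0 1'
python3 - <<'E'
from h import *
need([.507,.303,.24])
snap('wrist','w4.png')
c=viewer.calibration('wrist'); o=st(); Rt=R.from_quat(o['tool_rot'])
print('mouth pred',proj(c,[.507,.303,.125]),'foot pred',proj(c,o['eef_pos']+Rt.apply([-.002,0,.084])))
E
```

```text
clock: 4.97
eef_pos: [0.495, 0.2609, 0.2363]
tool_rot: [0.846, 0.533, -0.012, -0.002]
ft_force: [-0.6, 0.7, -1.5]
grip_width: 0.0256
pos [0.495  0.2609 0.2363] t 4.97 need shift [ 0.043  -0.0075 -0.0044] turn [-0.016  0.018 -0.   ] F [-0.6  0.7 -1.5] w 0.0256 q [0.48 0.38 0.17 1.38 0.   2.5 ]
mouth pred [305.84603338 178.82465685] foot pred [314.67703476 264.22264304]
```

View pics/w4.png

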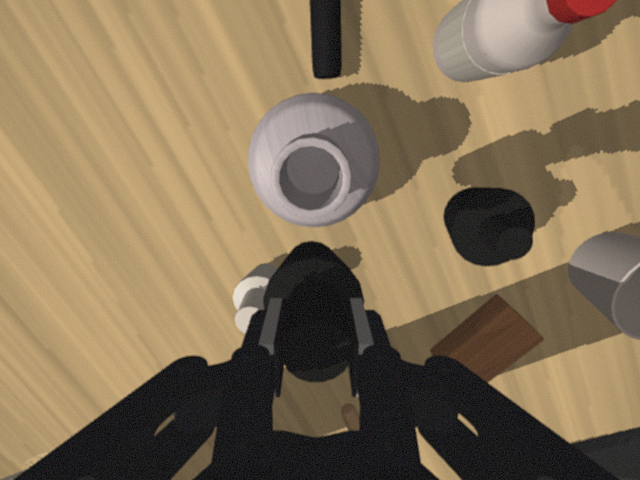

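Run:
```python
from h import *
c=viewer.calibration('wrist'); o=st(); Rt=R.from_quat(o['tool_rot'])
p=onz(c,311.5,175,.125);print('mouth',p)
for dx in (0,-.002,-.004):
  for r,z in ((.0155,.084),(.0245,.034)): print(dx,z,[proj(c,o['eef_pos']+Rt.apply([dx+a*r,b*r,z])).round(0) for a,b in ((1,0),(0,1),(0,-1))])
# dark blob extents from image
g=cv2.imread('pics/raw_w4.png',0)
for y in (245,250,255,260,270,280,290): xs=np.where(g[y,255:375]<45)[0]; print(y,xs.min()+255,xs.max()+255)
need(np.r_[p[:2],.235])
```

```text
mouth [0.51138728 0.30364306 0.125     ]
0 0.084 [array([315., 237.]), array([340., 261.]), array([290., 261.])]
0 0.034 [array([314., 252.]), array([364., 299.]), array([264., 298.])]
-0.002 0.084 [array([315., 241.]), array([340., 264.]), array([290., 264.])]
-0.002 0.034 [array([314., 256.]), array([364., 302.]), array([265., 302.])]
-0.004 0.084 [array([315., 244.]), array([339., 267.]), array([290., 267.])]
-0.004 0.034 [array([314., 259.]), array([364., 306.]), array([265., 306.])]
245 299 323
250 293 330
255 289 335
260 284 340
270 277 349
280 270 357
290 267 360
pos [0.4944 0.2593 0.2358] t 5.02 need shift [ 0.0473 -0.0039 -0.0001] turn [-0.017  0.02  -0.   ] F [-0.7  0.2 -1.9] w 0.0258 q [0.48 0.38 0.17 1.38 0.   2.5 ]
```

Flask mouth measures (311.5,175) in the wrist view, which is world (0.511,0.303). The bung foot is level and within 2 mm of the tool axis. I'll move over the mouth and check from close by.

```bash
python3 -m crank '.02 -.001 0 -.008 .01 0 1;.02 -.001 0 -.008 .01 0 1;.01 0 0 0 0 0 1;0 0 0 0 0 0 1;0 0 0 0 0 0 1'
python3 - <<'E'
from h import *
need([.511,.303,.2])
c=viewer.calibration('wrist'); o=st(); Rt=R.from_quat(o['tool_rot'])
a=snap('wrist','w5.png')
c=viewer.calibration('scene'); b=snap('scene','s5.png',(320,120,420,220),6)
a=cv2.resize(a[60:420,140:500],(420,420)); b=cv2.resize(b,(380,420))
cv2.imwrite('pics/c5.png',np.hstack([a,b])[:,:,::-1])
E
```

```text
clock: 5.43
eef_pos: [0.5115, 0.3012, 0.2275]
tool_rot: [0.847, 0.531, -0.008, 0.001]
ft_force: [0.0, 0.0, -0.5]
grip_width: 0.0255
pos [0.5115 0.3012 0.2275] t 5.43 need shift [ 0.0018 -0.001   0.0275] turn [-0.007  0.015 -0.   ] F [ 0.   0.  -0.5] w 0.0255 q [ 0.53  0.45  0.25  1.39 -0.    2.55]
```

View pics/c5.png

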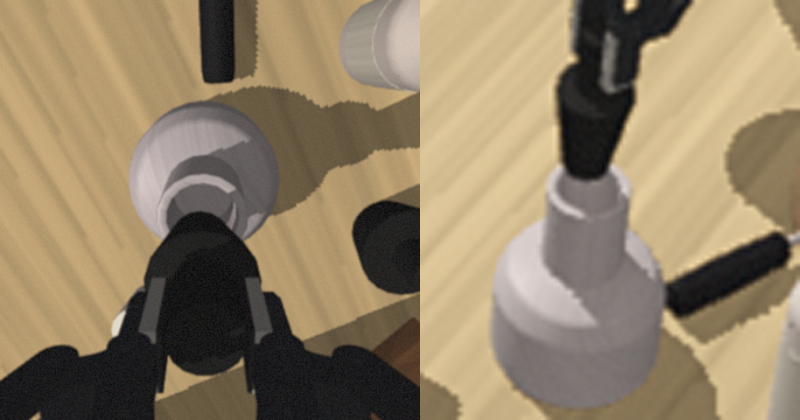

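Run:
```python
from h import *
c=viewer.calibration('wrist'); o=st(); Rt=R.from_quat(o['tool_rot']);e=o['eef_pos']
m=lambda x,y:(140+x*.857,60+y*.857)
zf=e[2]-.084
# rim outer far edge & sides
cands=[]
for X in (.505,.508,.511,.514):
  for Y in (.297,.300,.303,.306):
    P=np.array([[X+.0265*np.cos(t),Y+.0265*np.sin(t),.125] for t in np.linspace(0,6.28,60)]); q=np.array([proj(c,p) for p in P])
    cands.append((abs(q[:,0].min()-m(159,0)[0])+abs(q[:,0].max()-m(244,0)[0])+abs(q[:,1].min()-m(0,172)[1]),X,Y))
print(sorted(cands)[:3])
q=np.array([proj(c,[e[0]+.0155*np.cos(t),e[1]+.0155*np.sin(t),zf]) for t in np.linspace(0,6.28,60)]);print('foot pred',q.min(0),q.max(0),'seen top',m(203,212))
S=viewer.calibration('scene'); s=lambda x,y:(320+(x-420)/3.8,120+y/4.2)
print('scene foot',onz(S,*s(583,166),zf),'mouth',onz(S,*s(592,189),.125), 'rim extremes',s(547,190),s(634,190))
```

```text
[(np.float64(7.040663358782183), 0.511, 0.303), (np.float64(8.853687753758521), 0.508, 0.303), (np.float64(10.433542589945432), 0.511, 0.306)]
foot pred [290.68562134 235.71882481] [340.65411035 282.09062392] seen top (313.971, 241.684)
scene foot [0.50798856 0.29590137 0.14384343] mouth [0.51259448 0.30205532 0.125     ] rim extremes (353.42105263157896, 165.23809523809524) (376.3157894736842, 165.23809523809524)
```

Neck and foot seen by both cameras: the foot needs about 5 mm more along tool x. I'll shift, level and go in.

```bash
python3 -m crank '.005 0 0 -.005 .012 0 1;0 0 .008 0 0 0 1;0 0 .008 0 0 0 1;0 0 .007 0 0 0 1;0 0 0 0 0 0 1'
python3 - <<'E'
from h import *
need([.5125,.3055,.18])
E
```

```text
clock: 5.95
eef_pos: [0.5138, 0.3026, 0.2036]
tool_rot: [0.848, 0.53, -0.001, -0.0]
ft_force: [-0.0, 1.2, -1.3]
grip_width: 0.0254
pos [0.5138 0.3026 0.2036] t 5.95 need shift [ 0.0021 -0.0024  0.0236] turn [-0.001  0.001 -0.   ] F [-0.   1.2 -1.3] w 0.0254 q [0.53 0.45 0.2  1.31 0.   2.56]
```

```bash
python3 -m crank '.002 -.0015 .006 0 0 0 1;0 0 .006 0 0 0 1;0 0 .004 0 0 0 1;0 0 0 0 0 0 1'
python3 - <<'E'
from h import *
need([.5125,.3055,.18]); print(st()['ft_torque'])
E
```

```text
clock: 6.28
eef_pos: [0.5126, 0.3047, 0.185]
tool_rot: [0.848, 0.529, -0.002, -0.0]
ft_force: [0.1, 0.7, -1.2]
grip_width: 0.0253
pos [0.5126 0.3047 0.185 ] t 6.28 need shift [ 0.0007 -0.0004  0.005 ] turn [-0.002  0.003 -0.   ] F [ 0.1  0.7 -1.2] w 0.0253 q [0.54 0.47 0.16 1.27 0.   2.56]
[-0.0297449  -0.00491563 -0.03782774]
```

```bash
python3 -m crank '0 0 .003 0 0 0 1;0 0 .002 0 0 0 1;0 0 .001 0 0 0 1;0 0 0 0 0 0 1'
python3 - <<'E'
from h import *
need([.5125,.3055,.18]); print(st()['ft_torque'])
E
```

```text
clock: 6.62
eef_pos: [0.5124, 0.3043, 0.1786]
tool_rot: [0.848, 0.53, -0.002, 0.0]
ft_force: [-1.1, -0.8, -1.8]
grip_width: 0.0259
pos [0.5124 0.3043 0.1786] t 6.62 need shift [ 0.0012 -0.0004 -0.0014] turn [-0.002  0.004 -0.   ] F [-1.1 -0.8 -1.8] w 0.0259 q [ 0.54  0.47  0.15  1.26 -0.    2.56]
[-0.0745705   0.07762696  0.05694788]
```

```bash
python3 -m crank '0 0 .002 0 0 0 1;0 0 .001 0 0 0 1;0 0 0 0 0 0 1'; python3 -m crank '0 0 .001 0 0 0 1;0 0 .001 0 0 0 1;0 0 0 0 0 0 1'
```

```text
clock: 6.87
eef_pos: [0.5123, 0.3043, 0.1776]
tool_rot: [0.848, 0.53, -0.001, 0.0]
ft_force: [-1.0, 0.0, -3.5]
grip_width: 0.0255
clock: 7.12
eef_pos: [0.5123, 0.3043, 0.1775]
tool_rot: [0.848, 0.53, -0.0, 0.0]
ft_force: [0.4, -1.6, -2.7]
grip_width: 0.0255
```

```bash
python3 -m crank '0 0 .003 0 0 0 1;0 0 .003 0 0 0 1'; python3 -m crank '0 0 .005 0 0 0 1;0 0 .005 0 0 0 1'
```

```text
clock: 7.28
eef_pos: [0.5125, 0.3048, 0.1766]
tool_rot: [0.848, 0.53, 0.002, 0.0]
ft_force: [-7.7, -4.8, 18.9]
grip_width: 0.0257
clock: 7.45
eef_pos: [0.5126, 0.3051, 0.1764]
tool_rot: [0.848, 0.53, 0.006, -0.0]
ft_force: [-10.5, -5.5, 26.6]
grip_width: 0.0256
```

```bash
python3 -m crank '0 0 0 0 0 0 1;0 0 0 0 0 0 1;0 0 0 0 0 0 1'; python3 -m crank '0 0 0 0 0 0 -1;0 0 0 0 0 0 -1;0 0 0 0 0 0 -1;0 0 0 0 0 0 -1;0 0 0 0 0 0 -1;0 0 0 0 0 0 -1;0 0 0 0 0 0 -1'
```

```text
clock: 7.7
eef_pos: [0.5118, 0.3041, 0.1776]
tool_rot: [0.848, 0.53, 0.006, 0.0]
ft_force: [-1.3, -0.9, 0.3]
grip_width: 0.0258
clock: 8.28
eef_pos: [0.5139, 0.3062, 0.1757]
tool_rot: [0.848, 0.53, 0.007, -0.0]
ft_force: [-0.8, 0.5, 0.7]
grip_width: 0.0853
```

```bash
python3 -m crank '0 0 -.01 0 0 0 -1;0 0 -.02 0 0 0 -1;0 0 -.02 0 0 0 -1;0 0 -.025 0 0 0 -1;0 0 -.025 0 0 0 -1;0 0 -.025 0 0 0 -1;-.03 .012 0 0 0 -.1 -1;-.03 .010 0 0 0 -.12 -1;0 0 0 0 0 0 -1'
python3 - <<'E'
from h import *
need([.48,-.2,.3],yawx=[-1,0,0])
b=snap('scene','s6.png',(290,110,450,230),5)
E
```

```text
clock: 9.03
eef_pos: [0.509, 0.2414, 0.3115]
tool_rot: [0.781, 0.625, 0.009, 0.001]
ft_force: [-0.9, 1.2, 0.5]
grip_width: 0.0856
pos [0.509  0.2414 0.3115] t 9.03 need shift [-0.4371  0.0685  0.0071] turn [ 0.02   0.003 -1.792] F [-0.9  1.2  0.5] w 0.0856 q [0.44 0.34 0.3  1.52 0.   2.23]
```

View pics/s6.png

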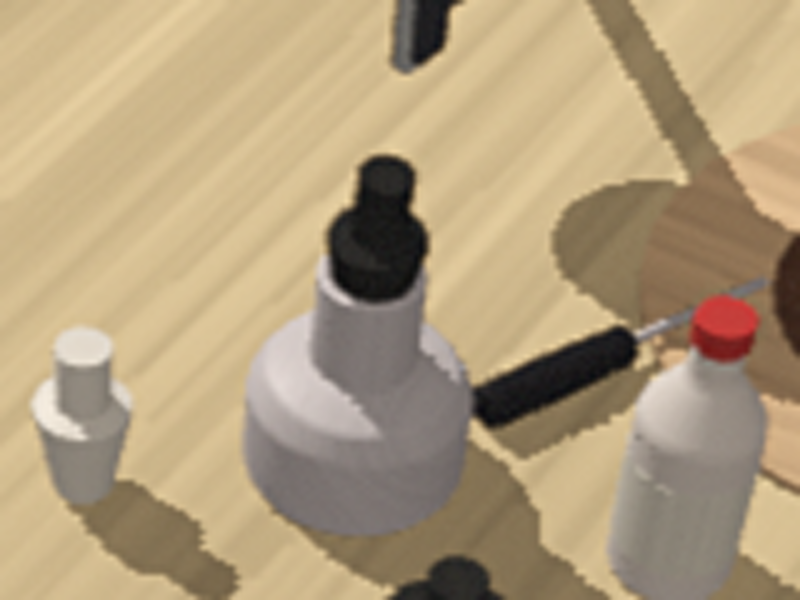

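The bung sits in the neck. I'll compare the stem top at crop (386,176) with what an upright bung would project to.

```bash
python3 - <<'E'
from h import *
S=viewer.calibration('scene');T=viewer.calibration('top')
f=lambda p:((proj(S,p)-[290,110])*5).round(0)
for X,Y in ((.511,.303),(.510,.301)):
  print(f([X,Y,0.003]),f([X,Y,.125]),f([X,Y,.148]),f([X,Y,.187]),'flask sides',[f([X+.056*np.cos(t),Y+.056*np.sin(t),.02]) for t in (.6,3.74)])
cv2.imwrite('pics/x.png',cv2.resize(viewer.camera('top')[190:290,150:270,::-1],None,fx=6,fy=6,interpolation=cv2.INTER_CUBIC))
for z in (.125,.148,.187): print(z,((proj(T,[.511,.303,z])-[150,190])*6).round(0))
E
python3 -m crank '-.03 .006 0 0 0 -.11 -1;-.03 .004 0 0 0 -.11 -1;-.03 .001 0 0 0 -.11 -1;-.03 -.002 0 0 0 -.11 -1;-.03 -.004 0 0 0 -.11 -1;-.03 -.008 0 0 0 -.11 -1;-.028 -.012 0 0 0 -.11 -1;-.026 -.015 0 0 0 -.11 -1;-.025 -.017 0 0 0 -.11 -1;-.023 -.02 0 0 0 -.11 -1;0 0 0 0 0 0 -1'
python3 - <<'E'
from h import *
need([.48,-.2,.3],yawx=[-1,0,0])
E
```

```text
[354. 456.] [374. 273.] [379. 235.] [386. 169.] flask sides [array([468., 433.]), array([245., 431.])]
[350. 458.] [370. 274.] [375. 237.] [382. 170.] flask sides [array([465., 435.]), array([241., 432.])]
0.125 [343. 378.]
0.148 [332. 370.]
0.187 [312. 355.]
clock: 10.05
eef_pos: [0.5295, -0.0586, 0.3038]
tool_rot: [0.312, 0.95, 0.009, 0.002]
ft_force: [-0.1, 1.2, 0.2]
grip_width: 0.0855
pos [ 0.5295 -0.0586  0.3038] t 10.05 need shift [-0.044  -0.1432  0.001 ] turn [ 0.019  0.005 -0.635] F [-0.1  1.2  0.2] w 0.0855 q [-0.12  0.29  0.21  1.48  0.02  0.52]
```

View pics/x.png

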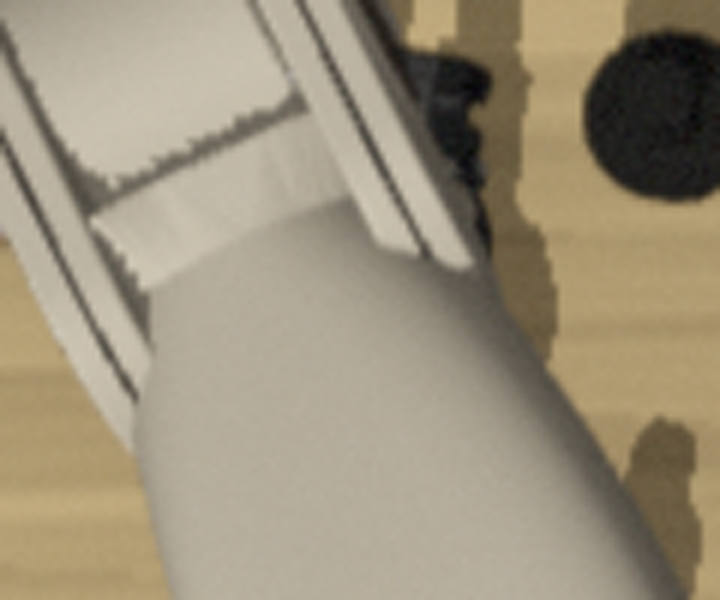

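The scene view matches an upright bung (stem top expected at (386,169), seen at about (386,177)). In this top crop the arm hides the flask. Now the knob geometry from pixels I already have: panel corners and collar ellipse.

```bash
python3 -m crank '-.015 -.025 0 .01 0 -.11 -1;-.012 -.028 0 .01 0 -.11 -1;-.005 -.028 0 0 0 -.11 -1;0 -.028 0 0 0 -.11 -1;0 -.02 0 0 0 -.11 -1;0 0 0 0 0 -.08 -1;0 0 0 0 0 0 -1'
python3 - <<'E'
from h import *
T=viewer.calibration('top');S=viewer.calibration('scene')
fl,fr,br,bl=[onz(T,395+x/4,175+(y-300)/4,z) for x,y,z in ((22,568,.071),(325,580,.071),(350,335,.129),(35,308,.129))]
for p in (fl,fr,br,bl): print(p.round(4))
C=(fl+fr+br+bl)/4; print('centre',C, 'front dir',np.arctan2(*(fl-fr)[[0,1]]),'side',np.arctan2(*(br-fr)[[1,0]]),np.arctan2(*(bl-fl)[[1,0]]))
for z in (.1,.108): print('collar top',onz(T,442.5,213,z),'scene',onz(S,246.8,359.8,z))
need([.48,-.2,.3],yawx=[-1,0,0])
E
```

```text
clock: 10.63
eef_pos: [0.5078, -0.1919, 0.3]
tool_rot: [-0.009, 1.0, 0.002, -0.002]
ft_force: [-0.5, 0.0, 0.2]
grip_width: 0.0852
[ 0.5345 -0.1487  0.071 ]
[ 0.523  -0.3283  0.071 ]
[ 0.6579 -0.3372  0.129 ]
[ 0.6785 -0.1554  0.129 ]
centre [ 0.59847802 -0.24242524  0.1       ] front dir 0.06370174857513967 side -0.06632066695748465 -0.046324268648545476
collar top [ 0.59669872 -0.24662555  0.1       ] scene [ 0.59549696 -0.24425675  0.1       ]
collar top [ 0.59509305 -0.24497735  0.108     ] scene [ 0.59875339 -0.24730165  0.108     ]
pos [ 0.5078 -0.1919  0.3   ] t 10.63 need shift [ 0.028  -0.0076  0.0001] turn [ 0.004 -0.004  0.017] F [-0.5  0.   0.2] w 0.0852 q [-0.36  0.32  0.24  1.5   0.   -0.38]
```

Run:
```python
from h import *
a=np.array([-.3887,.0233,.921]); K=np.array([.5965,-.2455,.1])+.037*a
need(K+.11*a,axis=-a,yawx=[-1,.06,0])
```

```text
pos [ 0.5078 -0.1919  0.3   ] t 10.63 need shift [-0.0309 -0.0509  0.0643] turn [ 0.019 -0.404  0.075] F [-0.5  0.   0.2] w 0.0852 q [-0.36  0.32  0.24  1.5   0.   -0.38]
```

```bash
python3 -m crank '-.006 -.012 .006 .005 -.1 .02 -1;-.004 -.012 .012 .005 -.1 .02 -1;0 -.012 .015 .005 -.1 .02 -1;0 -.012 .015 0 -.1 .015 -1;0 0 .01 0 0 0 -1;0 0 0 0 0 0 -1'
python3 - <<'E'
from h import *
a=np.array([-.3887,.0233,.921]); K=np.array([.5965,-.2455,.1])+.037*a
need(K+.11*a,axis=-a,yawx=[-1,.06,0])
w=snap('wrist','w7.png')
w=cv2.imread('pics/raw_w7.png')
t=viewer.camera('top')[185:285,160:260,::-1]
np.save('wc.npy',viewer.calibration('wrist'),allow_pickle=True)
cv2.imwrite('pics/c7.png',np.hstack([cv2.resize(w,(640,480)),np.vstack([cv2.resize(t,(160,160)),np.zeros((320,160,3),np.uint8)])]))
c=viewer.calibration('wrist'); print('K',proj(c,K),'C',proj(c,K-.037*a))
E
```

```text
clock: 11.13
eef_pos: [0.5326, -0.2324, 0.2375]
tool_rot: [0.037, 0.979, 0.001, 0.202]
ft_force: [-0.4, -0.4, 0.4]
grip_width: 0.0855
pos [ 0.5326 -0.2324  0.2375] t 11.13 need shift [-0.006  -0.0092  0.0048] turn [ 0.012  0.007 -0.017] F [-0.4 -0.4  0.4] w 0.0855 q [-0.5   0.15 -0.22  0.84  0.18 -0.39]
K [300.67683891 247.13174936] C [301.9198851  231.62248353]
```

View pics/c7.png

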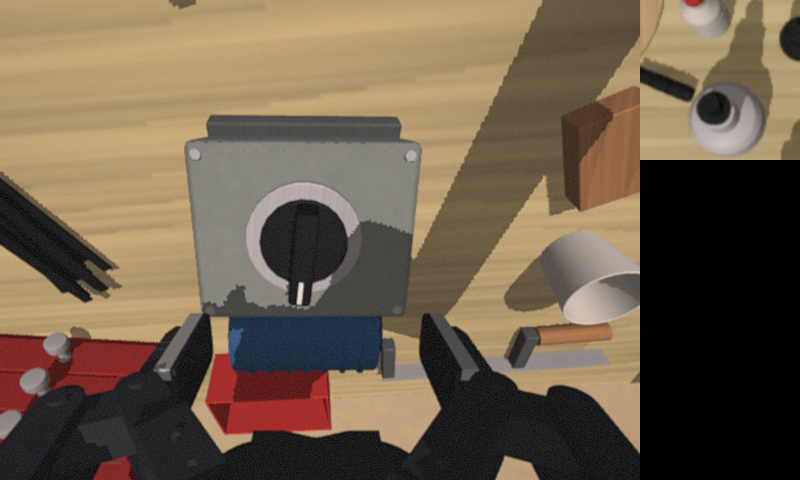

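The knob's bar runs from (306,205) to (299,303) with the collar centre at (303,237), and the flask with its bung is in place in the inset. I'll fit the knob centre and bar angle to these pixels.

Run:
```python
from h import *
from scipy.optimize import least_squares
c=np.load('wc.npy',allow_pickle=True).item(); T=viewer.calibration('top')
def frame(C,psi):
    return R.from_euler('z',psi)*R.from_euler('y',-.4)   # local x: up the slope to back, z: axis
def model(p):
    C=p[:3];F=frame(C,p[3]); L=lambda x,y,z:C+F.apply([x,y,z])
    r=[]
    for x,y,u,v in ((-.075,-.09,186,142),(-.075,.09,421,142),(.075,-.09,201,316),(.075,.09,407,316)): r+=list(proj(c,L(x,y,0))-[u,v])
    ts=np.linspace(0,2*np.pi,40)
    q=np.array([proj(c,L(.046*np.cos(t),.046*np.sin(t),.006)) for t in ts]); 
    r+=list(3*((q.min(0)+q.max(0))/2-[303.5,236.5]))
    return np.array(r+[(p[2]-.1)*2000])
s=least_squares(model,[.5965,-.2455,.1,-.06]); p=s.x; print('wrist fit',p.round(4),'res',s.fun.round(1))
C=p[:3];F=frame(C,p[3]); a=F.apply([0,0,1]); 
for th in (-.1,-.05,0,.05,.1,.15):
    b=F.apply([np.cos(th),np.sin(th),0]); print(th,proj(c,C+a*.055-b*.033).round(0),proj(c,C+a*.055+b*.033).round(0), proj(c,C+a*.017+b*.033).round(0))
K=C+.037*a;print('K',K,'a',a)
f=lambda y:[y]
need(K+.06*a,axis=-a,yawx=-F.apply([1,0,0]))
```

```text
wrist fit [ 0.603  -0.2444  0.0991 -0.0823] res [-3.5 -0.9  1.9  0.3  0.9  2.2 -1.3  1.   0.7 -0.1 -1.8]
-0.1 [308. 215.] [299. 306.] [300. 282.]
-0.05 [306. 215.] [301. 306.] [302. 283.]
0 [303. 215.] [303. 306.] [304. 283.]
0.05 [300. 215.] [306. 306.] [306. 283.]
0.1 [298. 215.] [308. 306.] [308. 282.]
0.15 [295. 215.] [310. 305.] [310. 282.]
K [ 0.58863593 -0.2432178   0.13316621] a [-0.38809886  0.03203002  0.92106099]
pos [ 0.5337 -0.2328  0.2396] t 11.23 need shift [-0.0093 -0.0071  0.0596] turn [0.02  0.008 0.006] F [-0.2  0.1  0.6] w 0.0854 q [-0.5   0.15 -0.21  0.84  0.18 -0.39]
```

```bash
cat >> h.py <<'E'
KK=np.array([.587,-.2435,.133]); FF=R.from_euler('z',-.075)*R.from_euler('y',-.4); AA=FF.apply([0,0,1])
def kn(h,th=-.07): need(KK+h*AA,axis=-AA,yawx=-FF.apply([np.cos(th),np.sin(th),0]))
E
python3 -c "from h import *; kn(.05)"
```

```text
pos [ 0.5337 -0.2328  0.2396] t 11.23 need shift [-0.0077 -0.0078  0.0691] turn [0.017 0.007 0.069] F [-0.2  0.1  0.6] w 0.0854 q [-0.5   0.15 -0.21  0.84  0.18 -0.39]
```

```bash
python3 -m crank '-.003 -.004 .015 .008 .004 .035 -1;-.003 -.004 .018 .008 .003 .034 -1;0 0 .018 0 0 0 -1;0 0 .014 0 0 0 -1;0 0 0 0 0 0 -1'; python3 -c "from h import *; kn(.004)"
```

```text
clock: 11.65
eef_pos: [0.5763, -0.2421, 0.192]
tool_rot: [0.072, 0.976, -0.001, 0.206]
ft_force: [0.2, 0.4, 0.7]
grip_width: 0.0853
pos [ 0.5763 -0.2421  0.192 ] t 11.65 need shift [ 0.0138 -0.0015  0.0543] turn [-0.001  0.016 -0.001] F [0.2 0.4 0.7] w 0.0853 q [-0.47  0.26 -0.21  0.71  0.15 -0.29]
```

```bash
python3 -m crank '.007 -.001 .008 0 .008 0 -1;.007 0 .008 0 .008 0 -1;.001 0 .01 0 0 0 -1;.001 0 .008 0 0 0 -1;0 0 0 0 0 0 -1'; python3 -c "from h import *; kn(.004)"
```

```text
clock: 12.07
eef_pos: [0.5796, -0.2414, 0.1568]
tool_rot: [0.07, 0.977, -0.002, 0.201]
ft_force: [0.1, 0.0, 0.0]
grip_width: 0.0851
pos [ 0.5796 -0.2414  0.1568] t 12.07 need shift [ 0.0023 -0.0017  0.0208] turn [-0.001  0.005  0.001] F [0.1 0.  0. ] w 0.0851 q [-0.46  0.3  -0.25  0.64  0.15 -0.29]
```

```bash
python3 -m crank '.002 -.001 .008 0 .003 0 -1;.001 -.001 .007 0 .002 0 -1;.001 0 .004 0 0 0 -1;0 0 0 0 0 0 -1'
python3 - <<'E'
from h import *
kn(.004)
w=snap('wrist','w8.png'); c=viewer.calibration('wrist')
for n,x in (('front',-.033),('mid',0),('back',.033)):
    print(n,proj(c,KK+.018*AA+FF.apply([x*np.cos(-.07),x*np.sin(-.07),0])))
hsv=cv2.cvtColor(w,cv2.COLOR_RGB2HSV); g=hsv[:,:,2]
m=((g>150)&(hsv[:,:,1]<60))[:, 230:400].astype(np.uint8)
n,l,s,ce=cv2.connectedComponentsWithStats(m)
for i in range(1,n):
    if s[i,4]>30: print(s[i]+[230,0,0,0,0],ce[i]+[230,0])
E
```

```text
clock: 12.4
eef_pos: [0.5834, -0.2439, 0.136]
tool_rot: [0.071, 0.978, -0.001, 0.199]
ft_force: [0.1, 0.3, 0.5]
grip_width: 0.0856
pos [ 0.5834 -0.2439  0.136 ] t 12.4 need shift [-0.002   0.0008  0.0002] turn [-0.002  0.     0.001] F [0.1 0.3 0.5] w 0.0856 q [-0.46  0.33 -0.26  0.6   0.15 -0.29]
front [317.27151661 277.03093718]
mid [317.0515172  359.75562077]
back [316.86379717 430.34253515]
[ 230  207  170  131 6875] [310.58530909 251.94021818]
```

Run:
```python
import cv2
g=cv2.GaussianBlur(cv2.imread('pics/raw_w8.png',0),(3,3),0)
for y in range(240,400,20): print(y,*g[y,216:424:5])
```

```text
240 136 135 137 136 139 118 178 179 178 182 181 179 179 180 157 94 37 27 41 49 48 41 44 41 27 68 144 177 175 176 179 174 171 170 172 152 134 134 134 135 137 136
260 136 137 138 171 176 178 179 179 180 117 35 39 36 36 36 37 37 24 26 25 27 26 32 28 28 30 35 39 36 35 37 35 171 169 174 171 175 176 132 136 135 136
280 136 136 180 185 176 178 180 45 40 34 36 37 38 35 36 36 36 31 34 35 36 34 38 31 34 32 33 38 38 37 36 36 37 36 142 175 174 174 175 139 136 137
300 133 139 181 182 177 182 49 38 37 36 34 37 38 37 36 35 35 28 35 37 34 38 37 36 35 29 38 37 34 39 37 36 37 36 35 155 176 175 174 149 134 136
320 72 72 76 182 177 180 157 37 36 38 37 39 37 35 35 36 24 33 37 36 35 36 36 34 38 33 37 37 35 37 36 36 36 36 49 176 97 91 82 72 73 93
340 74 73 72 74 72 92 94 91 74 37 34 36 36 36 33 35 25 32 37 37 35 37 36 36 35 31 37 38 37 35 29 24 33 92 90 90 75 72 72 73 73 27
360 73 72 75 73 72 75 74 74 75 91 94 94 86 42 24 23 25 32 36 35 38 35 37 36 33 23 23 27 71 92 91 89 77 72 73 72 73 71 72 72 73 32
380 72 72 72 75 73 75 72 73 71 71 72 72 71 73 74 73 40 24 23 23 28 21 23 23 25 74 74 72 72 74 73 73 73 72 74 71 72 72 73 73 74 74
```

The bar is centred between the pads: its edges are at about columns 296–340, and column 317 was predicted. Closing.

```bash
python3 -m crank '0 0 0 0 0 0 1;0 0 0 0 0 0 1;0 0 0 0 0 0 1;0 0 0 0 0 0 1;0 0 0 0 0 0 1;0 0 0 0 0 0 1;0 0 0 0 0 0 1;0 0 0 0 0 0 1;0 0 0 0 0 0 1;0 0 0 0 0 0 1'
python3 - <<'E'
from h import *
kn(.004); o=st(); print('axis torque',o['ft_torque']@AA, o['ft_torque'].round(3))
E
```

```text
clock: 13.28
eef_pos: [0.5842, -0.2435, 0.1382]
tool_rot: [0.072, 0.977, -0.001, 0.2]
ft_force: [0.6, 1.5, -0.5]
grip_width: 0.0151
pos [ 0.5842 -0.2435  0.1382] t 13.28 need shift [-0.0005  0.0003  0.0019] turn [-0.     0.003 -0.002] F [ 0.6  1.5 -0.5] w 0.0151 q [-0.46  0.33 -0.26  0.6   0.15 -0.29]
axis torque -0.3301978297605542 [ 0.147  0.321 -0.307]
```

```bash
cat >> h.py <<'E'
def tq():
    o=st(); Rt=R.from_quat(o['tool_rot']); G=R.from_matrix(np.c_[-FF.apply([1,0,0]),np.cross(-AA,-FF.apply([1,0,0])),-AA])
    rv=(G.inv()*Rt).as_rotvec(); print('t %.2f'%o['clock'],'ang',rv.round(3),'cw deg %.1f'%np.degrees(rv[2]),'resist torque %.3f'%(o['ft_torque']@AA),o['ft_torque'].round(2),'F',o['ft_force'].round(1),'dpos tool',Rt.inv().apply(o['eef_pos']-KK).round(4),'w %.4f'%o['grip_width'],'q',o['joint_pos'][[4,5]].round(2))
E
python3 -c "from h import *; tq()"
for i in 1 2 ; do python3 -m crank '0 0 0 0 0 .03 1' >/dev/null; python3 -c "from h import *; tq()"; done
```

```text
t 13.28 ang [ 0.001 -0.003  0.072] cw deg 4.1 resist torque -0.330 [ 0.15  0.32 -0.31] F [ 0.6  1.5 -0.5] dpos tool [ 0.0005 -0.0003 -0.0059] w 0.0151 q [ 0.15 -0.29]
t 13.37 ang [ 0.001 -0.003  0.102] cw deg 5.8 resist torque 0.084 [-0.11  0.33  0.03] F [ 0.3  0.1 -1.4] dpos tool [ 0.0005 -0.0004 -0.006 ] w 0.0153 q [ 0.15 -0.26]
t 13.45 ang [ 0.001 -0.003  0.132] cw deg 7.6 resist torque 0.104 [-0.05  0.42  0.08] F [ 0.3  0.9 -0.7] dpos tool [ 0.0005 -0.0004 -0.006 ] w 0.0151 q [ 0.15 -0.23]
```

```bash
python3 -m crank '0 0 0 0 0 .08 1;0 0 0 0 0 .08 1;0 0 0 0 0 .08 1;0 0 0 0 0 .08 1' >/dev/null; python3 -c "from h import *; tq()"
python3 -m crank '0 0 0 0 0 .08 1;0 0 0 0 0 .08 1;0 0 0 0 0 .08 1' >/dev/null; python3 -c "from h import *; tq()"
```

```text
t 13.78 ang [ 0.002 -0.003  0.462] cw deg 26.5 resist torque 0.113 [-0.09  0.45  0.07] F [ 0.2 -0.3  0.5] dpos tool [ 0.0003 -0.0011 -0.0059] w 0.0154 q [0.15 0.1 ]
t 14.03 ang [ 0.004 -0.003  0.711] cw deg 40.8 resist torque 0.109 [-0.05  0.44  0.09] F [ 0.2  0.7 -0.6] dpos tool [-0.0001 -0.0016 -0.0059] w 0.0148 q [0.14 0.35]
```

```bash
python3 -m crank '0 0 0 0 0 .04 1;0 0 0 0 0 .04 1;0 0 0 0 0 .04 1;0 0 0 0 0 .04 1' >/dev/null; python3 -c "from h import *; tq()"
python3 -m crank '0 0 0 0 0 .03 1' >/dev/null; python3 -c "from h import *; tq()"
python3 -m crank '0 0 0 0 0 .03 1' >/dev/null; python3 -c "from h import *; tq()"
python3 -m crank '0 0 0 0 0 .03 1' >/dev/null; python3 -c "from h import *; tq()"
```

```text
t 14.37 ang [ 0.004 -0.003  0.877] cw deg 50.2 resist torque 0.063 [0.   0.37 0.06] F [-0.4  0.4  0.8] dpos tool [-0.0003 -0.0019 -0.0059] w 0.0150 q [0.14 0.52]
t 14.45 ang [ 0.005 -0.003  0.907] cw deg 52.0 resist torque 0.143 [0.02 0.44 0.15] F [-0.1  0.4 -0. ] dpos tool [-0.0004 -0.002  -0.0059] w 0.0152 q [0.14 0.55]
t 14.53 ang [ 0.005 -0.003  0.938] cw deg 53.7 resist torque 0.101 [0.01 0.36 0.1 ] F [-0.6  0.4 -1.4] dpos tool [-0.0005 -0.002  -0.0059] w 0.0150 q [0.14 0.58]
t 14.62 ang [ 0.005 -0.003  0.968] cw deg 55.5 resist torque 0.095 [-0.    0.43  0.09] F [-0.5  1.   0.4] dpos tool [-0.0006 -0.0021 -0.0059] w 0.0149 q [0.14 0.61]
```

```bash
cat > ok.py <<'E'
import sys
from h import *
tq(); sys.exit(0 if st()['ft_torque']@AA<.2 else 1)
E
c='python3 ok.py'
python3 -m crank '0 0 0 0 0 .015 1' >/dev/null; $c && python3 -m crank '0 0 0 0 0 .015 1' >/dev/null && $c && python3 -m crank '0 0 0 0 0 .015 1' >/dev/null && $c && python3 -m crank '0 0 0 0 0 .015 1' >/dev/null && $c && python3 -m crank '0 0 0 0 0 .015 1' >/dev/null && $c && python3 -m crank '0 0 0 0 0 .015 1' >/dev/null && $c && python3 -m crank '0 0 0 0 0 .015 1' >/dev/null && $c && python3 -m crank '0 0 0 0 0 .015 1' >/dev/null && $c
```

```text
t 14.70 ang [ 0.005 -0.003  0.983] cw deg 56.3 resist torque 0.058 [0.04 0.45 0.06] F [ 0.6  0.2 -0.9] dpos tool [-0.0005 -0.0021 -0.0059] w 0.0151 q [0.14 0.62]
t 14.78 ang [ 0.005 -0.003  0.998] cw deg 57.2 resist torque 0.084 [0.05 0.42 0.1 ] F [-0.4  0.4  0.2] dpos tool [-0.0006 -0.0021 -0.0059] w 0.0152 q [0.14 0.64]
t 14.87 ang [ 0.005 -0.003  1.014] cw deg 58.1 resist torque 0.103 [-0.03  0.45  0.09] F [0.5 0.1 0.2] dpos tool [-0.0006 -0.0021 -0.0059] w 0.0152 q [0.14 0.66]
t 14.95 ang [ 0.005 -0.003  1.03 ] cw deg 59.0 resist torque 0.123 [0.01 0.49 0.12] F [0.2 0.  0.3] dpos tool [-0.0007 -0.0021 -0.0059] w 0.0150 q [0.14 0.67]
t 15.03 ang [ 0.005 -0.003  1.046] cw deg 59.9 resist torque 0.131 [0.01 0.43 0.13] F [0.4 0.3 0.7] dpos tool [-0.0007 -0.0022 -0.0059] w 0.0153 q [0.14 0.69]
t 15.12 ang [ 0.005 -0.003  1.062] cw deg 60.9 resist torque 0.186 [0.   0.37 0.19] F [-0.4  0.2 -1.2] dpos tool [-0.0007 -0.0022 -0.0059] w 0.0153 q [0.14 0.7 ]
t 15.20 ang [ 0.005 -0.003  1.079] cw deg 61.8 resist torque 0.137 [0.03 0.41 0.15] F [-0.3  0.1 -0.7] dpos tool [-0.0007 -0.0022 -0.006 ] w 0.0149 q [0.14 0.72]
t 15.28 ang [ 0.005 -0.003  1.095] cw deg 62.7 resist torque 0.148 [-0.02  0.41  0.14] F [ 0.5  0.8 -0.2] dpos tool [-0.0008 -0.0022 -0.0059] w 0.0151 q [0.14 0.74]
```

Torque is still spring-like, with no stop felt yet. Carrying on in the same small steps.

```bash
sed -i 's/<.2 /<.24 /' ok.py; c='python3 ok.py'
python3 -m crank '0 0 0 0 0 .015 1' >/dev/null; $c && python3 -m crank '0 0 0 0 0 .015 1' >/dev/null && $c && python3 -m crank '0 0 0 0 0 .015 1' >/dev/null && $c && python3 -m crank '0 0 0 0 0 .015 1' >/dev/null && $c && python3 -m crank '0 0 0 0 0 .015 1' >/dev/null && $c && python3 -m crank '0 0 0 0 0 .015 1' >/dev/null && $c && python3 -m crank '0 0 0 0 0 .015 1' >/dev/null && $c && python3 -m crank '0 0 0 0 0 .015 1' >/dev/null && $c && python3 -m crank '0 0 0 0 0 .015 1' >/dev/null && $c && python3 -m crank '0 0 0 0 0 .015 1' >/dev/null && $c
```

```text
t 15.37 ang [ 0.005 -0.003  1.112] cw deg 63.7 resist torque 0.109 [-0.02  0.48  0.1 ] F [-0.2  0.6 -0.5] dpos tool [-0.0008 -0.0022 -0.0059] w 0.0151 q [0.14 0.75]
t 15.45 ang [ 0.005 -0.003  1.128] cw deg 64.6 resist torque 0.138 [-0.02  0.46  0.13] F [-0.1  0.6 -0.5] dpos tool [-0.0009 -0.0022 -0.0059] w 0.0155 q [0.14 0.77]
t 15.53 ang [ 0.005 -0.003  1.145] cw deg 65.6 resist torque 0.148 [0.03 0.45 0.16] F [-0.3  0.2 -0.4] dpos tool [-0.0009 -0.0023 -0.0059] w 0.0154 q [0.14 0.79]
t 15.62 ang [ 0.006 -0.004  1.162] cw deg 66.6 resist torque 0.101 [0.06 0.44 0.12] F [ 0.2 -0.1  0.2] dpos tool [-0.0009 -0.0023 -0.0059] w 0.0153 q [0.14 0.8 ]
t 15.70 ang [ 0.006 -0.004  1.178] cw deg 67.5 resist torque 0.133 [-0.04  0.39  0.11] F [-0.6  0.6 -0.8] dpos tool [-0.001  -0.0023 -0.0059] w 0.0152 q [0.14 0.82]
t 15.78 ang [ 0.006 -0.004  1.195] cw deg 68.5 resist torque 0.129 [-0.02  0.45  0.12] F [-0.5  0.3  0.4] dpos tool [-0.001  -0.0023 -0.0059] w 0.0153 q [0.14 0.84]
t 15.87 ang [ 0.006 -0.003  1.212] cw deg 69.4 resist torque 0.175 [-0.03  0.46  0.16] F [-0.1  0.7 -0.6] dpos tool [-0.001  -0.0024 -0.0059] w 0.0152 q [0.14 0.85]
t 15.95 ang [ 0.006 -0.004  1.228] cw deg 70.4 resist torque 0.124 [-0.04  0.43  0.1 ] F [-0.4  0.   0.3] dpos tool [-0.0011 -0.0024 -0.0059] w 0.0154 q [0.14 0.87]
t 16.03 ang [ 0.005 -0.003  1.245] cw deg 71.3 resist torque 0.099 [0.67 0.57 0.37] F [-0.7  4.3  0.6] dpos tool [-0.001  -0.0024 -0.0059] w 0.0149 q [0.14 0.89]
t 16.12 ang [ 0.005 -0.003  1.261] cw deg 72.3 resist torque 0.547 [-0.18  0.51  0.5 ] F [0.1 0.6 0.6] dpos tool [-0.001  -0.0023 -0.0059] w 0.0149 q [0.14 0.9 ]
```

The stop came at about 71–72° (torque stepped to 0.55). I'm easing back slightly and holding.

```bash
python3 -m crank '0 0 0 0 0 -.008 1' >/dev/null; python3 ok.py;  python3 -m crank '0 0 0 0 0 0 1' >/dev/null; python3 ok.py; python3 -m crank '0 0 0 0 0 0 1' >/dev/null; python3 ok.py
```

```text
t 16.20 ang [ 0.005 -0.003  1.253] cw deg 71.8 resist torque 0.157 [0.02 0.47 0.16] F [-0.1 -0.1 -0.9] dpos tool [-0.0009 -0.0023 -0.0059] w 0.0151 q [0.14 0.89]
t 16.28 ang [ 0.005 -0.003  1.253] cw deg 71.8 resist torque 0.191 [-0.01  0.52  0.19] F [-1.2  0.7 -0.7] dpos tool [-0.0009 -0.0023 -0.0059] w 0.0153 q [0.14 0.89]
t 16.37 ang [ 0.005 -0.003  1.253] cw deg 71.8 resist torque 0.190 [0.   0.48 0.19] F [-0.9  0.7 -0.7] dpos tool [-0.001  -0.0023 -0.0059] w 0.0154 q [0.14 0.89]
```

```bash
python3 -m crank '0 0 0 0 0 .004 1' >/dev/null; python3 ok.py;  python3 -m crank '0 0 0 0 0 0 1;0 0 0 0 0 0 1;0 0 0 0 0 0 1;0 0 0 0 0 0 1;0 0 0 0 0 0 1' >/dev/null; python3 ok.py; python3 -m crank '0 0 0 0 0 0 1;0 0 0 0 0 0 1;0 0 0 0 0 0 1;0 0 0 0 0 0 1;0 0 0 0 0 0 1;0 0 0 0 0 0 1;0 0 0 0 0 0 1' >/dev/null; python3 ok.py
```

```text
t 16.45 ang [ 0.005 -0.003  1.257] cw deg 72.0 resist torque 0.301 [-0.04  0.54  0.29] F [-0.7  0.6 -0.5] dpos tool [-0.0009 -0.0023 -0.0059] w 0.0154 q [0.14 0.9 ]
t 16.87 ang [ 0.006 -0.003  1.257] cw deg 72.0 resist torque 0.274 [-0.    0.53  0.28] F [-0.6  0.2  0.5] dpos tool [-0.0009 -0.0023 -0.0059] w 0.0151 q [0.14 0.9 ]
t 17.45 ang [ 0.006 -0.003  1.257] cw deg 72.0 resist torque 0.312 [-0.08  0.44  0.29] F [-0.6 -0.3  0.1] dpos tool [-0.0009 -0.0023 -0.0059] w 0.0151 q [0.14 0.9 ]
```

```bash
python3 -m crank '0 0 0 0 0 0 -1;0 0 0 0 0 0 -1;0 0 0 0 0 0 -1;0 0 0 0 0 0 -1;0 0 0 0 0 0 -1;0 0 0 0 0 0 -1;0 0 0 0 0 0 -1;0 0 0 0 0 0 -1;0 0 0 0 0 0 -1;0 0 0 0 0 0 -1' ; python3 ok.py;python3 -m crank '0 0 -.008 0 0 0 -1;0 0 -.015 0 0 0 -1;0 0 -.02 0 0 0 -1;0 0 -.025 0 0 0 -1;0 0 -.025 0 0 -.1 -1;0 0 -.02 0 0 -.1 -1;0 0 -.01 0 0 -.1 -1;0 0 0 0 0 0 -1'
python3 - <<'E'
from h import *
tq()
w=snap('wrist','w9.png'); s=viewer.camera('scene')[:,:,::-1]; t=viewer.camera('top')[:,:,::-1]
t0=cv2.imread('pics/raw_t1.png'); s0=cv2.imread('pics/raw_s1.png'); 
r=lambda im,x,y,w,h:cv2.resize(im[y:y+h,x:x+w],(266,200),interpolation=cv2.INTER_CUBIC)
A=np.vstack([np.hstack([r(s0,185,315,100,75),r(s,185,315,100,75),r(t,150,150,133,100)]),np.hstack([cv2.resize(w[:,:,::-1],(532,399)),np.vstack([r(s,290,110,133,100),r(s,180,150,320,240)[:199]])])])
cv2.imwrite('pics/c9.png',A)
E
```

```text
clock: 18.28
eef_pos: [0.5835, -0.2453, 0.1384]
tool_rot: [0.607, 0.769, 0.109, 0.167]
ft_force: [0.9, 0.6, -0.3]
grip_width: 0.0856
t 18.28 ang [ 0.005 -0.005  1.259] cw deg 72.1 resist torque 0.032 [0.04 0.41 0.04] F [ 0.9  0.6 -0.3] dpos tool [-0.0017 -0.0016 -0.0062] w 0.0856 q [0.14 0.9 ]
clock: 18.95
eef_pos: [0.5315, -0.2402, 0.2584]
tool_rot: [0.48, 0.855, 0.081, 0.181]
ft_force: [0.1, -0.6, 0.0]
grip_width: 0.085
t 18.95 ang [ 0.006 -0.002  0.946] cw deg 54.2 resist torque 0.015 [0.04 0.32 0.02] F [ 0.1 -0.6  0. ] dpos tool [ 0.     -0.003  -0.1371] w 0.0850 q [0.16 0.55]
```

View pics/c9.png

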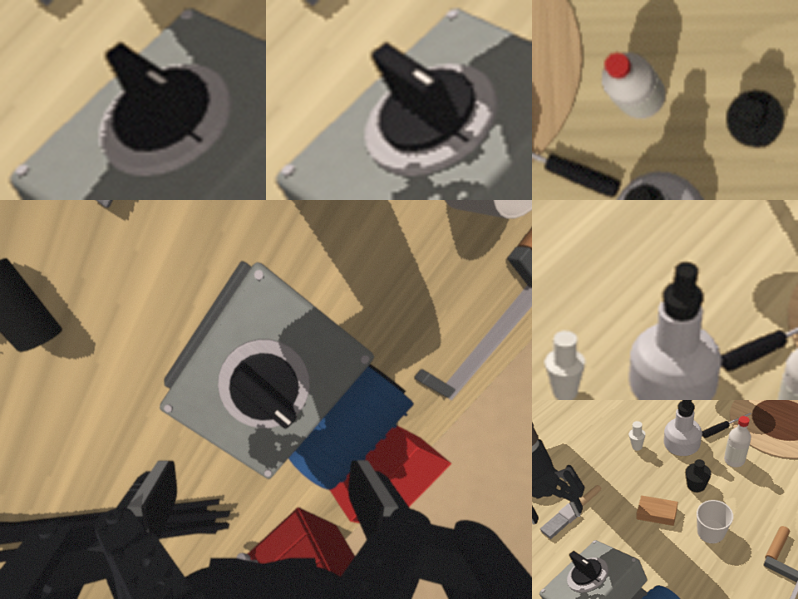

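```bash
python3 -c "
from h import *
order.job_done(); print(st()['clock'])"
```

```text
the job is handed in; nothing more can be done
the job is handed in; nothing more can be done
```

The smaller black bung is pressed into the flask and the starter knob has been turned, held and released. I handed the job in at about 19 s; the limit is 72 s.

- **Bung:** I set it narrow end down in the flask mouth and pressed it with a measured 19–27 N, more than the 10–15 N you suggested, with about 12 N sideways at the end. Its narrow end sits about 92–93 mm above the flask's underside; about 95 mm was expected. The last pictures show it upright, and its stem top is about 2 pixels from where an upright bung should appear.
- **Starter:** I turned the knob clockwise until the stop showed at about 72° of tool angle, roughly 67° from the knob's rest. I eased back a little, held against the stop at about 0.3 N m for 1 s, and opened the gripper. The last pictures show the bar back at its starting angle.
- **Doubtful point:** one torque reading when the stop was reached was 0.55 N m, just above the 0.5 N m at which the collar may slip. The black mark on the collar looks unmoved compared with the first picture, but I would not see a shift of a degree or so. When I first gripped the knob there was also 0.33 N m the other way, below the slip limit.
- **Rest of the bench:** the flask and the other things I could see in the last pictures look undisturbed. I did not check each of their positions by measurement. The arm was clear of everything at hand-in.

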